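# Bring the pot stall's lamps up at the power box

### The job

Open up the stall: on the power box on the counter, switch on the red main rocker first, then the green one (shelf lamps), and then the blue one (counter lamps), pressing each fully over with the closed fingertips until it stays on. Leave the yellow rocker off, and pick nothing up: the pots and the price card stay standing where they are.

Things in the scene. Friction and masses are not known exactly. Their poses are not given: they have to be found in the camera images.
- power_box: Grey plastic stall power box screwed to the counter: 180 mm (its own x) by 380 mm (its own y) by 75 mm high. Origin: centre of its underside, on the counter. Its x axis points away from the robot (turned by at most 20 degrees), z up. Three capped outlets stick out 33 mm on its far (+x) side; a short steel conduit bends down into the counter at the +y end.
- panel (a point): Centre of the box's top, at the upper face of its black switch panel, 78 mm above the counter. Four rocker switches stand on the panel in a row along the box's y axis: the wide red main always at y = +95 mm, the green, blue and yellow ones in any order at y = +35, -20 and -75 mm (x = 0).
- main (a joint): Red main rocker, cap 36 mm wide, 44 mm long: a shallow V that rocks about an axle along the box's y axis. 0 rad = off: the half towards the robot lies level, the far half sticks up. 0.35 rad = on: the far half is level, the near half sticks up. It snaps over past the middle (0.175) either way and stays; about 8 N pressed down on the middle of the raised half turns it over.
- green (a joint): Green rocker (shelf lamps), cap 22 mm wide and 44 mm long, about 6 N; otherwise it works exactly as the main. 0 = off, 0.35 rad = on.
- blue (a joint): Blue rocker (counter lamps), cap 22 mm wide and 44 mm long, about 6 N; otherwise as the main. 0 = off, 0.35 rad = on.
- yellow (a joint): Yellow rocker (a circuit not wanted now), cap 22 mm wide and 44 mm long, about 6 N; otherwise as the main. It is off (0) and stays off.
- main_on_half (a point): Point on the upper face of the red cap's far (ON) half, midway along it, 12 to 14 mm beyond the axle along the box's x; a white dash marks it. It moves with the cap: 95 mm above the counter when off, 91 mm when on (half level). Bezel and panel around it lie at 82 mm or lower, so a fingertip coming straight down there to about 90 mm presses the rocker fully over.
- green_on_half (a point): The same point on the green rocker: 95 mm above the counter off, 91 mm on.
- blue_on_half (a point): The same point on the blue rocker: 95 mm above the counter off, 91 mm on.
- yellow_on_half (a point): The same point on the yellow rocker (not to be pressed).
- mini_pot: Loose cream mini pot, 48 mm across the rim, 42 mm high, standing on top of the box at its -y end, past the last rocker; its rim is 117 mm above the counter. Origin: centre of its underside.
- purple_pot: Loose purple glazed pot, 90 mm across, 78 mm high, on the counter beside the box's -y end. Origin: centre of its underside.
- brown_pot: Loose dark brown pot, 84 mm across, 70 mm high, on the counter beyond the box. Origin: centre of its underside.
- price_card: Loose blank yellow price card, 90 mm wide and 72 mm high, upright in a small wooden foot, on the counter beside the box's +y end. Origin: centre of its underside.
Not all that is in view belongs to the job. Leave any pink look-alike of the brown_pot alone. Of the things that look like the purple_pot, take the one that is farthest from the robot's base at the start.

How it is judged:
On the way, in this order (a step that is already met when the one before it is completed fails the run):
1. the red main is on, the circuits still off (value of joint main above 0.29 rad and value of joint each of green, blue below 0.1 rad), for 0.2 s.
2. the green shelf lamps are on too, the blue still off (value of joint each of main, green above 0.29 rad and value of joint blue below 0.1 rad), for 0.2 s.
3. the blue counter lamps are on too (value of joint each of main, green, blue above 0.29 rad), for 0.2 s.
At the end, for the whole second after the job is handed in: The red, green and blue rockers are on (beyond 0.29 of 0.35 rad), the yellow one is off (below 0.06 rad), and the three pots and the price card stand upright (within 0.2 rad) within 15 mm of where they were (all of step 3 and value of joint yellow below 0.06 rad and distance of each of mini_pot, purple_pot, brown_pot, price_card from where it was at the start of the episode below 0.015 m and angle between each of mini_pot, purple_pot, brown_pot, price_card's own z axis and vertical below 0.2 rad); the robot touches nothing.
It fails at once if a circuit is switched on while the main is off (value of joint main below 0.175 rad and value of joint any of green, blue above 0.175 rad).
It fails at once if the blue rocker is on while the green one is off (value of joint green below 0.175 rad and value of joint blue above 0.175 rad).
It fails at once if the yellow rocker is switched on (value of joint yellow above 0.175 rad).
It fails at once if a pot or the price card is pushed away, lifted or tipped (distance of any of mini_pot, purple_pot, brown_pot, price_card from where it was at the start of the episode above 0.02 m or angle between any of mini_pot, purple_pot, brown_pot, price_card's own z axis and vertical above 0.3 rad).
It also fails if it takes over 45 s, if anything falls off the work surface, if the arm or the gripper's body presses on something with over 40 N, if the wrist force passes 120 N, or if a joint passes its speed limit or range.

### The arm

A 7-joint arm with a two-finger parallel gripper is mounted at the origin on the work surface. World frame = base frame: x ahead of the robot, y to its left, z up, the work surface at z = 0. Lengths are in m, angles in rad, forces in N, time in s.
With the tool pointing down it reaches from about 0.425 to 0.875 m from the base axis. Payload 4.7 kg.
Tool frame: the origin (TCP) lies at the very end of the fingers, on their centre line; the grasp point (between the pads) lies 19 mm behind it; x points along the fingers, y is the direction in which the jaws open and shut, and the axes are right-handed (so a half turn about x gives the same grasp; the last joint's range is limited). The gripper opens to 87 mm and grips with 3 to 60 N. Pads are 19 mm wide; open, the fingers measure 117 mm over their backs; the gripper's body (75 mm by 190 mm) begins 51 mm behind the grasp point.
Start: joints at [1.362, 0.321, -0.07, 1.45, 0.023, 1.371, -0.057], TCP at [0.144, -0.634, 0.223] pointing down, gripper open.
Joint ranges: [-2.86, 2.86], [-0.3, 2.09], [-1.38, 1.24], [0.06, 2.45], [-1.56, 4.7], [0.09, 2.05], [-2.69, 2.69]. Speed limits (rad/s): [2.57, 2.57, 3.14, 3.14, 3.14, 3.14, 3.14].

### API

Orientations are given as a rotation vector (axis times angle).
In Python, from bench import ctrl gives the robot as it stands.
- The arm moves only by the tool step_arm, never from a script. Its argument "increments" is one flat list of numbers, 6 for each row, row after row: the shift along the tool's x, y, z in cm, then the turn, a rotation vector about the tool's x, y, z in rad. In form: [tx, ty, tz, ax, ay, az, tx, ty, tz, ax, ay, az, ...]. A call has 1 to 12 rows; each row shifts and turns the commanded pose from where the row before left it, along the tool's axes as they then stand; what a row does not reach is not made up. A row lasts 1/8 s, in which the tool goes at most 62.5 mm and 10.7 degrees, less where a joint would pass 70% of its speed; a pose out of reach is approached as far as the arm can. A call with a gripper value outside its range is refused whole. "fingers" is the opening in per cent of the stroke, from 0 (shut) to 100 (fully open), set as the call begins (left out, the last holds). The fingers move at their own pace and stop on an object; "force" is the grip in N (left out, the last holds). Time passes only in rows, so rows that do not move let the fingers close. It gives the time, the measured TCP pose, the force and the opening at its end, in the units of the state.
- ctrl.get_state(): the state, without advancing time (a new reading comes with each control period).
- ctrl.get_image(name): name is "side" or "top" or "wrist"; returns the picture (420x560x3 uint8, red, green, blue); there is no depth.
- ctrl.camera_params(name): a dict with "vertical_fov" (degrees; the focal length in pixels is half the picture's height over the tangent of half this angle, whatever the lens; pixels are square), "cx", "cy" (the principal point, pixels), "R" (3x3) and "t" (3): a world point X has camera coordinates R X + t. Camera axes: x right, y down, z forward; pixel columns grow to the right and rows downward; lengths in m; the calibration is good to about 2 mm. The wrist camera is an equidistant fisheye: a pixel r from the principal point sees the ray r / f radians off the axis. A picture is of the moment at which its call begins: read the wrist's pose just before it. camera_params takes no time and is no camera call; for the wrist camera it gives the pose at the moment of the call.
- ctrl.close_job(): hands the job in, once; it reports no verdict.
Trained networks look in the newest picture that a camera, given by its name, has taken for a name from the list of things; names that differ only in an ending like _2 or _b are one class to them, and where a whole thing is asked for, a point or a joint stands for the part that bears it (a point fixed in the world has none). Each returns a list of dicts, best first, with "score" (0 to 1); they miss things now and then, are a little off and sometimes report something else, mostly with a low value. They report only what shows in the picture. A call takes as long as a camera call. They do not tell look-alikes from the thing itself.
- ctrl.search_frame(camera, name): "xyz" ([x, y, z] in m, in the coordinates of the camera as it stood for that picture, good to about 4 mm: the middle of the surface that is visible of it).
- ctrl.silhouettes(camera, name): "pixels" (420x560 bool, what is visible of it).
- ctrl.spot_point(camera, name): "xyz" ([x, y, z] in m, in the coordinates of the camera as it stood for that picture, good to about 4 mm: a listed point, or the origin of a listed thing).
The state is a dict: "time": time; "joint_positions": joint angles; "qd": joint speeds; "joint_torque": joint torques, N m; "position": TCP position; "tool_rot": TCP orientation; "ft_force": force on the tool from outside, world axes, zero at the start; "torque": the same for the moment, N m; "grip_width": opening from 0.0 (shut) to 1.0 (fully open).
Only numpy, scipy, OpenCV 4.12 (cv2) and the standard library are available. Lean on these libraries where they do the work, as an engineer would, in place of code of your own. Each camera call takes 0.05 s, during which the arm holds its last target.

## Working session

There is one attempt and no reset: what is moved stays moved. The work goes in short steps, Python scripts to look and compute and a tool call to move; the robot and the scene stay as the last step left them, time stands still between calls to the robot, and variables do not carry over. Pictures are saved under pics/ and viewed, and the job is handed in when it is done.

Besides the shell and the picture viewer there is one more tool, called after "Request:" by a JSON object that holds its "op" and its "data". step_arm: Moves the arm, as the interface text tells. Its arguments: {"type":"object","properties":{"increments":{"type":"array","items":{"type":"number"}},"fingers":{"type":"number"},"force":{"type":"number"}},"required":["increments"]}

```bash
ls; mkdir -p pics; python3 - <<'E'
from bench import ctrl
import cv2
s=ctrl.get_state()
print(s)
for n in ["top","side","wrist"]:
    p=ctrl.camera_params(n); print(n,p)
    im=ctrl.get_image(n); cv2.imwrite(f"pics/{n}0.png",im[:,:,::-1])
E
```

```text
pics
{'time': 0.0, 'joint_positions': array([ 1.36210134,  0.32183021, -0.07007388,  1.45167668,  0.02259204,
        1.37075742, -0.05691403]), 'qd': array([-0.0007999 , -0.00138479, -0.00039206, -0.00122035,  0.00158734,
        0.00127759, -0.00137224]), 'joint_torque': array([-4.18747168e-04, -4.91282558e+01, -4.04196745e-01, -3.12524307e+01,
       -6.38259505e-02,  4.37610783e-02,  1.57180821e-04]), 'position': array([ 0.14345011, -0.63341825,  0.22145587]), 'tool_rot': array([ 2.10408874,  0.23737533, -2.10472535]), 'ft_force': array([ 0.80014132, -0.58263927,  0.31506478]), 'torque': array([-0.02820385,  0.01475553,  0.00612879]), 'grip_width': 0.9969591226862452}
top {'vertical_fov': 57.78857070992296, 'cx': 276.8436103817378, 'cy': 211.89819748620462, 'R': array([[-0.00532137, -0.99954203, -0.02978934],
       [-0.98537834,  0.0103145 , -0.17006801],
       [ 0.17029739,  0.02844878, -0.98498196]]), 't': array([0.07409056, 0.59006527, 1.08463729])}
side {'vertical_fov': 44.17912459728936, 'cx': 284.82010067649003, 'cy': 210.6346382817432, 'R': array([[ 0.93561375, -0.35282578,  0.01186902],
       [-0.25047151, -0.68713552, -0.68198886],
       [ 0.24877887,  0.6351053 , -0.73126625]]), 't': array([-0.53765169,  0.2402735 ,  1.16603093])}
wrist {'vertical_fov': 65.70646984690485, 'cx': 277.31312382740344, 'cy': 211.28457402246553, 'R': array([[ 0.22102854, -0.97526657, -0.00122439],
       [-0.93220911, -0.21163884,  0.29359016],
       [-0.2865878 , -0.06375042, -0.9559306 ]]), 't': array([-0.64965078, -0.03510695,  0.3910588 ])}
```

View pics/top0.png

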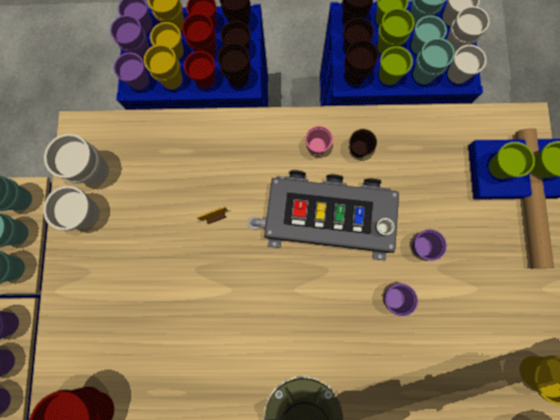

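View pics/side0.png

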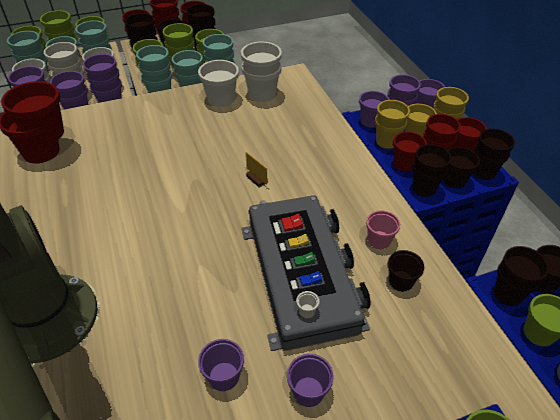

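View pics/wrist0.png

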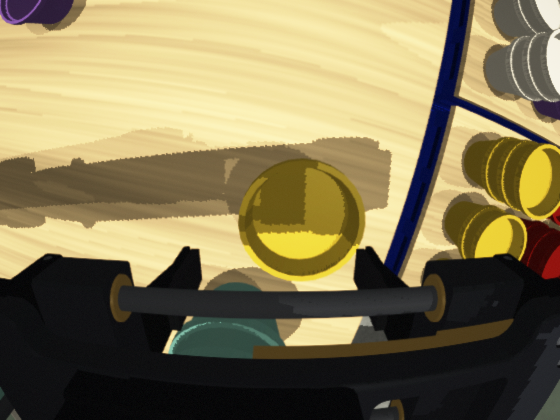

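Top view: base at the bottom (~(300,400)). The rockers are red (300,210), yellow (320,213), green (340,215) and blue (359,217), with the mini pot at (384,227). Two purple pots stand at (429,245), the farther one, and (400,298). A pink look-alike (319,140) is beside the brown pot (362,143), and the price card is at (213,215). So the order along the box from +y is red, yellow, green, blue. Next I measure.

```bash
cat > h.py <<'E'
import numpy as np
from bench import ctrl
def w(p,x): return np.array(p["R"]).T@(np.array(x)-np.array(p["t"]))
def proj(p,X):
    c=np.array(p["R"])@X+np.array(p["t"]); f=210/np.tan(np.radians(p["vertical_fov"]/2))
    return np.array([p["cx"]+f*c[0]/c[2],p["cy"]+f*c[1]/c[2]])
E
python3 - <<'E'
from h import *
np.set_printoptions(precision=4,suppress=True)
for c in ["top","side"]:
    p=ctrl.camera_params(c)
    for n in ["panel","power_box","main_on_half","green_on_half","blue_on_half","yellow_on_half","mini_pot","purple_pot","brown_pot","price_card"]:
        for d in ctrl.spot_point(c,n)[:3]:
            X=w(p,d["xyz"]); print(c,n,round(d["score"],2),X,proj(p,X).round(0))
print(ctrl.get_state()["time"])
E
python3 - <<'E'
import cv2
a=cv2.imread('pics/top0.png')[160:270,240:450]
b=cv2.imread('pics/side0.png')[185:355,225:385]
cv2.imwrite('pics/topc.png',cv2.resize(a,None,fx=3.8,fy=3.8,interpolation=cv2.INTER_CUBIC))
cv2.imwrite('pics/sidec.png',cv2.resize(b,None,fx=3.5,fy=3.5,interpolation=cv2.INTER_CUBIC))
E
```

```text
top panel 0.57 [ 0.5727 -0.0922  0.0781] [332. 216.]
top power_box 0.83 [ 0.5831 -0.0916  0.001 ] [329. 217.]
top main_on_half 0.61 [ 0.6063 -0.001   0.0923] [301. 204.]
top green_on_half 0.56 [ 0.5926 -0.1165  0.0938] [341. 208.]
top blue_on_half 0.7 [ 0.5844 -0.1628  0.0958] [358. 211.]
top yellow_on_half 0.49 [ 0.5965 -0.0569  0.0952] [320. 207.]
top mini_pot 0.61 [ 0.5382 -0.2339  0.0732] [382. 227.]
top purple_pot 0.87 [ 0.3381 -0.2766  0.0019] [394. 297.]
top purple_pot 0.62 [ 0.4912 -0.3686  0.0007] [422. 245.]
top brown_pot 0.93 [ 0.8114 -0.0567  0.002 ] [316. 146.]
top brown_pot 0.92 [ 0.8062 -0.1922 -0.0007] [359. 147.]
top price_card 0.74 [ 0.5897  0.2638 -0.0011] [215. 216.]
top price_card 0.19 [ 0.5752 -0.0925  0.078 ] [332. 215.]
side panel 0.68 [ 0.5799 -0.0869  0.0786] [301. 254.]
side power_box 0.63 [ 0.5827 -0.0946 -0.0004] [302. 277.]
side main_on_half 0.7 [0.6052 0.0018 0.0963] [297. 220.]
side green_on_half 0.6 [ 0.5937 -0.1127  0.0955] [311. 256.]
side blue_on_half 0.75 [ 0.5852 -0.1634  0.0936] [316. 275.]
side yellow_on_half 0.69 [ 0.596  -0.0587  0.0977] [303. 238.]
side mini_pot 0.68 [ 0.5382 -0.228   0.0754] [307. 310.]
side purple_pot 0.94 [ 0.3374 -0.2782  0.0023] [225. 377.]
side purple_pot 0.59 [ 0.4863 -0.3647  0.0015] [307. 391.]
side brown_pot 0.74 [ 0.8126 -0.0573  0.0047] [379. 239.]
side brown_pot 0.63 [ 0.7984 -0.1881 -0.0024] [399. 282.]
side price_card 0.96 [0.5868 0.2686 0.0007] [256. 179.]
1.15
```

View pics/topc.png

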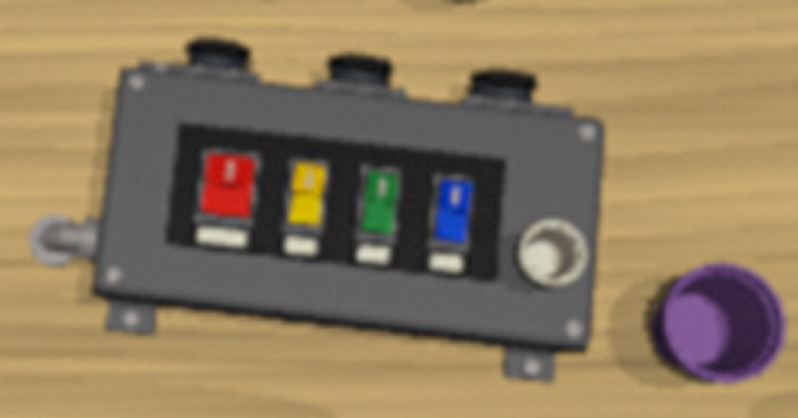

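View pics/sidec.png

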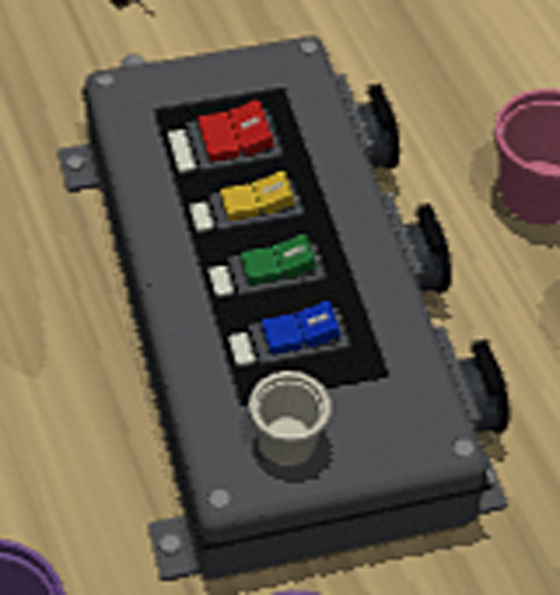

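```bash
cat >> h.py <<'E'
from scipy.spatial.transform import Rotation as Ro
def fit(m):
    B=np.array([[13,95],[13,35],[13,-20],[13,-75]])/1000; W=np.array(m)[:,:2]
    b=B-B.mean(0); v=W-W.mean(0)
    psi=np.arctan2((b[:,0]*v[:,1]-b[:,1]*v[:,0]).sum(),(b*v).sum())
    R=np.array([[np.cos(psi),-np.sin(psi)],[np.sin(psi),np.cos(psi)]])
    t=W.mean(0)-R@B.mean(0); return psi,t,(R@B.T).T+t,W-((R@B.T).T+t)
E
python3 - <<'E'
from h import *
np.set_printoptions(precision=4,suppress=True)
T=[[.6063,-.001],[.5965,-.0569],[.5926,-.1165],[.5844,-.1628]]
S=[[.6052,.0018],[.596,-.0587],[.5937,-.1127],[.5852,-.1634]]
for m in (T,S,(np.array(T)+S)/2): print(*fit(m))
psi,t,P,_=fit((np.array(T)+S)/2)
s=ctrl.get_state(); R=Ro.from_rotvec(s["tool_rot"]).as_matrix(); print(R,s["position"])
# desired: x down, y along +-box y
for sg in (1,-1):
    y=sg*np.array([-np.sin(psi),np.cos(psi),0]); x=np.array([0,0,-1.]); D=np.c_[x,y,np.cross(x,y)]
    print(sg,(Ro.from_matrix(R.T@D)).as_rotvec())
    print(D)
print(R.T@(np.r_[P[0],.2]-s["position"]))
E
```

```text
-0.1272462967846984 [ 0.5809 -0.0913] [[ 0.6059  0.0013]
 [ 0.5983 -0.0583]
 [ 0.5913 -0.1128]
 [ 0.5843 -0.1674]] [[ 0.0004 -0.0023]
 [-0.0018  0.0014]
 [ 0.0013 -0.0037]
 [ 0.0001  0.0046]]
-0.11304304677558986 [ 0.5811 -0.0905] [[ 0.6048  0.0024]
 [ 0.598  -0.0572]
 [ 0.5918 -0.1118]
 [ 0.5856 -0.1665]] [[ 0.0004 -0.0006]
 [-0.002  -0.0015]
 [ 0.0019 -0.0009]
 [-0.0004  0.0031]]
-0.12011971943223204 [ 0.581  -0.0909] [[ 0.6053  0.0019]
 [ 0.5981 -0.0577]
 [ 0.5915 -0.1123]
 [ 0.585  -0.1669]] [[ 0.0004 -0.0015]
 [-0.0019 -0.0001]
 [ 0.0016 -0.0023]
 [-0.0002  0.0038]]
[[ 0.      0.2209 -0.9753]
 [-0.0001 -0.9753 -0.2209]
 [-1.      0.0001  0.    ]] [ 0.1436 -0.6339  0.2226]
1 [-2.7987  0.0001  0.    ]
[[ 0.      0.1198  0.9928]
 [ 0.      0.9928 -0.1198]
 [-1.      0.      0.    ]]
-1 [ 0.3429  0.     -0.0001]
[[ 0.     -0.1198 -0.9928]
 [ 0.     -0.9928  0.1198]
 [-1.     -0.      0.    ]]
[ 0.0225 -0.5181 -0.5908]
```

Request:
{"op": "step_arm", "data": {"increments": [0,-3.2,-3.7,0,0,0,0,-3.2,-3.7,0,0,0,0,-3.2,-3.7,0,0,0,0,-3.2,-3.7,0,0,0,0,-3.2,-3.7,0,0,0,0,-3.2,-3.7,0,0,0,0,-3.2,-3.7,0,0,0,0,-3.2,-3.7,0,0,0,0,-3.2,-3.7,0,0,0,0,-3.2,-3.7,0,0,0,0,-3.2,-3.7,0,0,0,0,-3.2,-3.7,0,0,0], "fingers": 0}}

```text
time: 2.65
position: [0.4926, -0.1601, 0.2229]
tool_rot: [2.104, 0.234, -2.103]
ft_force: [0.7, -1.3, 0.9]
grip_width: 0.005
```

Request:
{"op": "step_arm", "data": {"increments": [0,0,0,0.115,0,0,0,0,0,0.115,0,0,0,0,0,0.113,0,0,0,0,0,0,0,0]}}

```text
time: 3.15
position: [0.4918, -0.1613, 0.2227]
tool_rot: [-2.16, 0.129, 2.16]
ft_force: [0.0, -0.8, -0.3]
grip_width: 0.003
```

```bash
cat >> h.py <<'E'
def fish(p,X):
    c=np.array(p["R"])@X+np.array(p["t"]); f=210/np.tan(np.radians(p["vertical_fov"]/2))
    th=np.arctan2(np.hypot(c[0],c[1]),c[2]); r=f*th; u=c[:2]/np.hypot(c[0],c[1])
    return np.array([p["cx"],p["cy"]])+r*u
E
python3 - <<'E'
from h import *
import cv2
np.set_printoptions(precision=4,suppress=True)
s=ctrl.get_state(); R=Ro.from_rotvec(s["tool_rot"]).as_matrix(); print(R,s["position"],s["joint_positions"])
p=ctrl.camera_params("wrist"); im=ctrl.get_image("wrist"); cv2.imwrite("pics/w1.png",im[:,:,::-1])
m=[]
for n in ["main","yellow","green","blue"]:
    for d in ctrl.spot_point("wrist",n+"_on_half")[:2]:
        X=w(p,d["xyz"]); print(n,round(d["score"],2),X,fish(p,X))
P=[[ 0.6053,0.0019,.095],[ 0.5981,-0.0577,.095],[ 0.5915,-0.1123,.095],[0.585,-0.1669,.095]]
for q in P: print(fish(p,np.array(q)))
E
```

```text
[[ 0.0002 -0.1186 -0.9929]
 [-0.0003 -0.9929  0.1186]
 [-1.      0.0002 -0.0002]] [ 0.4918 -0.1613  0.2227] [ 0.7862  0.0661 -0.5398  1.7595  0.0352  1.3253 -1.451 ]
yellow 0.63 [ 0.5984 -0.0609  0.0951] [154.3322 105.6541]
green 0.69 [ 0.5919 -0.1115  0.0942] [207.9405 102.5595]
green 0.43 [0.6026 0.0011 0.0926] [ 98.908  114.8356]
blue 0.82 [ 0.5878 -0.1666  0.0968] [269.8237  98.1373]
blue 0.7 [ 0.5933 -0.1096  0.0935] [205.9006 101.4192]
[ 96.6849 112.4122]
[151.2888 106.6249]
[208.7006 102.8692]
[270.6162 101.2609]
```

View pics/w1.png

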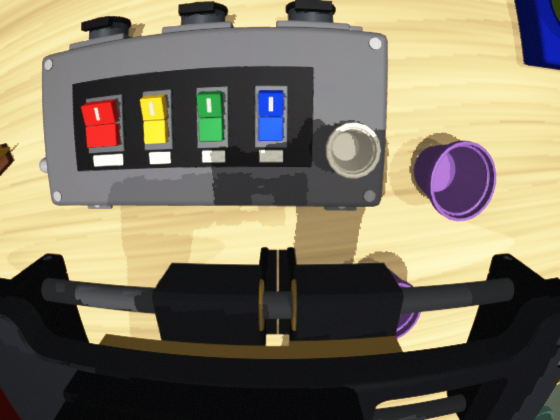

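The wrist view shows the dashes at red (96,112), yellow (152,105), green (209,104) and blue (271,103). My projected fit lands within 2 px of each, so I go above red.

Request:
{"op": "step_arm", "data": {"increments": [0,-3.5,-1.87,0,0,0,0,-3.5,-1.87,0,0,0,0,-3.5,-1.87,0,0,0,0,-3.5,-1.87,0,0,0,0,-3.55,-1.85,0,0,0,4.5,0,0,0,0,0,4.5,0,0,0,0,0,0,0,0,0,0,0,0,0,0,0,0,0]}}

```text
time: 4.53
position: [0.6065, 0.0017, 0.1343]
tool_rot: [-2.162, 0.13, 2.157]
ft_force: [0.0, 0.1, 1.6]
grip_width: 0.004
```

```bash
python3 - <<'E'
from h import *
import cv2
np.set_printoptions(precision=4,suppress=True)
s=ctrl.get_state(); R=Ro.from_rotvec(s["tool_rot"]).as_matrix(); print(s["position"],s["joint_positions"])
for X in ([.6053,.0019,.09],[.5915,-.1123,.09],[.585,-.1669,.09]): print(100*R.T@(np.array(X)-s["position"]))
im=ctrl.get_image("wrist"); im2=ctrl.get_image("side")
o=np.vstack([cv2.resize(im[100:360,:],(560,260)),cv2.resize(im2[170:320,200:400],(560,340),interpolation=cv2.INTER_CUBIC)]);cv2.imwrite("pics/w2.png",o[:,:,::-1])
E
```

```text
[0.6065 0.0017 0.1343] [ 0.4893  0.3544 -0.6527  1.6584  0.228   1.2039 -1.9063]
[ 4.4248 -0.0041  0.1284]
[ 4.421 11.499  0.129]
[ 4.4191 16.9975  0.1196]
```

View pics/w2.png

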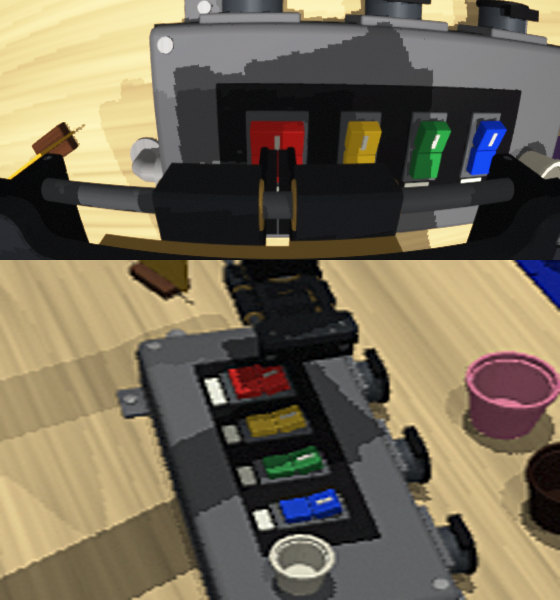

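Request:
{"op": "step_arm", "data": {"increments": [2.0,0,0.1,0,0,0,1.0,0,0,0,0,0,0.5,0,0,0,0,0,0.5,0,0,0,0,0,0.48,0,0,0,0,0,0,0,0,0,0,0,0,0,0,0,0,0]}}

```text
time: 5.5
position: [0.6048, 0.0019, 0.091]
tool_rot: [-2.161, 0.132, 2.159]
ft_force: [-6.5, -1.5, 18.7]
grip_width: 0.004
```

Request:
{"op": "step_arm", "data": {"increments": [-2.0,0,0,0,0,0,-2.4,0,0,0,0,0,0,0,0,0,0,0]}}

```text
time: 5.88
position: [0.6059, 0.0022, 0.1338]
tool_rot: [-2.164, 0.13, 2.155]
ft_force: [1.0, -0.6, -0.1]
grip_width: 0.004
```

```bash
python3 - <<'E'
from h import *
import cv2
np.set_printoptions(precision=4,suppress=True)
s=ctrl.get_state(); R=Ro.from_rotvec(s["tool_rot"]).as_matrix(); print(s["position"],s["ft_force"])
for X in ([.5915,-.1123,.09],[.585,-.1669,.09]): print(100*R.T@(np.array(X)-s["position"]))
im=ctrl.get_image("wrist"); im2=ctrl.get_image("side")
o=np.vstack([cv2.resize(im[100:360,:],(560,260)),cv2.resize(im2[170:320,200:400],(560,340),interpolation=cv2.INTER_CUBIC)]);cv2.imwrite("pics/w3.png",o[:,:,::-1])
E
```

```text
[0.6059 0.0022 0.1338] [ 1.0225 -0.5869 -0.0704]
[ 4.3793 11.5422  0.0775]
[ 4.3768 17.0407  0.0684]
```

View pics/w3.png

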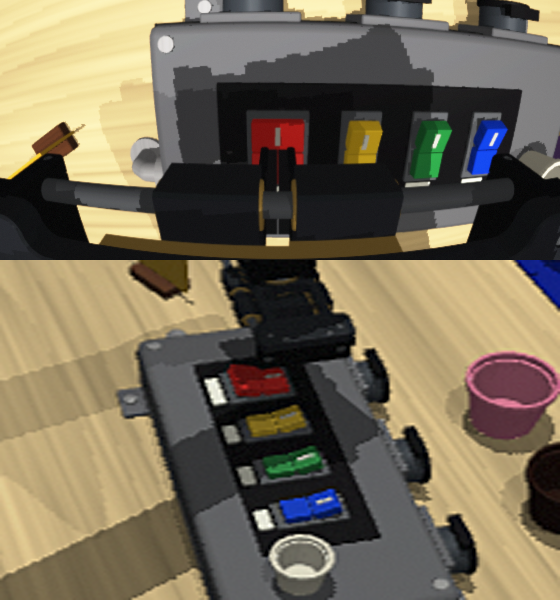

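Request:
{"op": "step_arm", "data": {"increments": [0,4.0,0.05,0,0,0,0,4.0,0,0,0,0,0,3.5,0,0,0,0,0,0,0,0,0,0,0,0,0,0,0,0]}}

```text
time: 6.6
position: [0.5897, -0.1112, 0.1308]
tool_rot: [-2.158, 0.128, 2.161]
ft_force: [-0.2, -0.5, 0.2]
grip_width: 0.005
```

```bash
python3 - <<'E'
from h import *
import cv2
np.set_printoptions(precision=4,suppress=True)
s=ctrl.get_state(); R=Ro.from_rotvec(s["tool_rot"]).as_matrix(); print(s["position"],s["ft_force"])
for X in ([.5915,-.1123,.09],[.585,-.1669,.09]): print(100*R.T@(np.array(X)-s["position"]))
im=ctrl.get_image("wrist"); im2=ctrl.get_image("side")
o=np.vstack([cv2.resize(im[100:360,:],(560,260)),cv2.resize(im2[170:320,200:400],(560,340),interpolation=cv2.INTER_CUBIC)]);cv2.imwrite("pics/w4.png",o[:,:,::-1])
p=ctrl.camera_params("side")
for n in ("main","yellow"):
  for d in ctrl.spot_point("side",n+"_on_half")[:1]: print(n,w(p,d["xyz"]))
E
```

```text
[ 0.5897 -0.1112  0.1308] [-0.1811 -0.5261  0.2376]
[ 4.082   0.0927 -0.1961]
[ 4.0756  5.5912 -0.2026]
yellow [ 0.5919 -0.1108  0.0976]
```

View pics/w4.png

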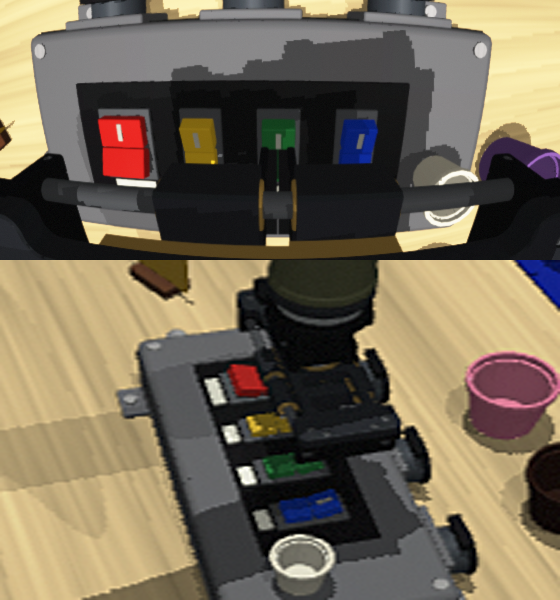

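Red is clearly on: its near half is now raised and bright, and the far half is level. Next, green.

Request:
{"op": "step_arm", "data": {"increments": [1.7,0.1,-0.2,0,0,0,1.0,0,0,0,0,0,0.5,0,0,0,0,0,0.5,0,0,0,0,0,0.43,0,0,0,0,0,0,0,0,0,0,0,0,0,0,0,0,0]}}

```text
time: 7.68
position: [0.5924, -0.1135, 0.0911]
tool_rot: [-2.16, 0.13, 2.159]
ft_force: [-1.8, -0.8, 5.4]
grip_width: 0.006
```

Request:
{"op": "step_arm", "data": {"increments": [0.12,0,0,0,0,0,0,0,0,0,0,0]}}

```text
time: 7.92
position: [0.5924, -0.1135, 0.0911]
tool_rot: [-2.161, 0.131, 2.159]
ft_force: [-3.0, 0.9, 11.3]
grip_width: 0.001
```

Request:
{"op": "step_arm", "data": {"increments": [-2.0,0,0,0,0,0,-2.2,0,0,0,0,0,0,2.8,0,0,0,0,0,2.7,0,0,0,0,0,0,0,0,0,0,0,0,0,0,0,0]}}

```text
time: 8.68
position: [0.5856, -0.167, 0.1315]
tool_rot: [-2.16, 0.128, 2.159]
ft_force: [0.5, 0.4, -0.5]
grip_width: 0.003
```

```bash
python3 - <<'E'
from h import *
import cv2
np.set_printoptions(precision=4,suppress=True)
s=ctrl.get_state(); R=Ro.from_rotvec(s["tool_rot"]).as_matrix(); print(s["position"],s["ft_force"])
for X in ([.5915,-.1123,.09],[.585,-.1669,.09]): print(100*R.T@(np.array(X)-s["position"]))
im=ctrl.get_image("wrist"); im2=ctrl.get_image("side")
o=np.vstack([cv2.resize(im[100:360,:],(560,260)),cv2.resize(im2[170:320,200:400],(560,340),interpolation=cv2.INTER_CUBIC)]);cv2.imwrite("pics/w5.png",o[:,:,::-1])
E
```

```text
[ 0.5856 -0.167   0.1315] [ 0.5487  0.3581 -0.5102]
[ 4.1515 -5.4939  0.0697]
[4.1466 0.0047 0.064 ]
```

View pics/w5.png

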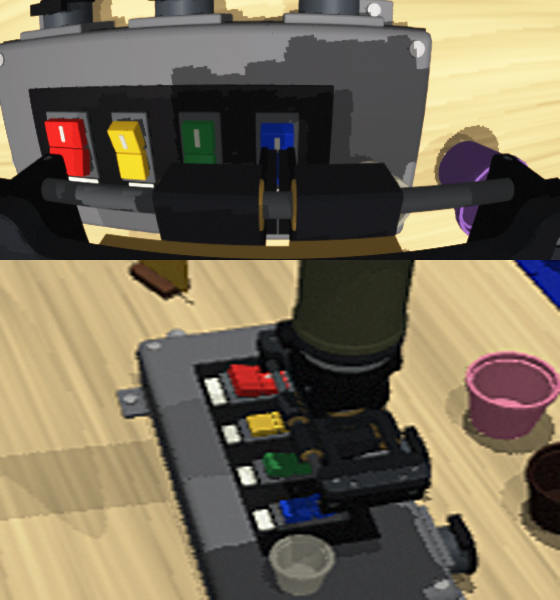

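```bash
python3 - <<'E'
import cv2
a=cv2.imread('pics/w5.png'); 
o=cv2.hconcat([cv2.resize(a[80:200,20:320],(500,200)),cv2.resize(a[340:560,200:360],None,fx=1,fy=200/220)])
cv2.imwrite('pics/w5c.png',cv2.resize(o,(800,400)) if False else o)
cv2.imwrite('pics/w5d.png',cv2.resize(a[340:560,200:360],None,fx=2.6,fy=2.6,interpolation=cv2.INTER_CUBIC))
E
```

```text
(no output)
```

View pics/w5d.png

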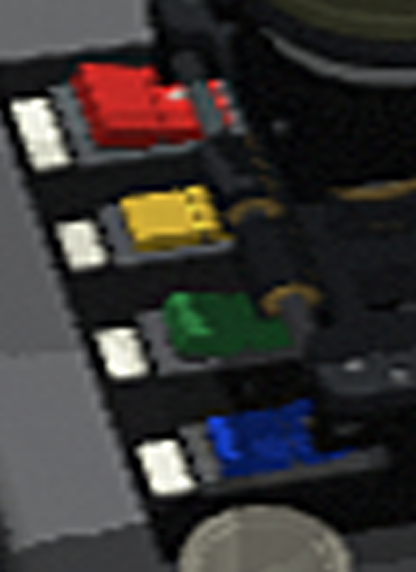

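Red and green both have their near half raised, so they are on. Yellow and blue still lie level at the near end, so they are off. Next, blue.

Request:
{"op": "step_arm", "data": {"increments": [1.7,0,0.05,0,0,0,1.0,0,0,0,0,0,0.5,0,0,0,0,0,0.5,0,0,0,0,0,0.5,0,0,0,0,0,0.05,0,0,0,0,0,0,0,0,0,0,0,0,0,0,0,0,0]}}

```text
time: 9.78
position: [0.5854, -0.168, 0.091]
tool_rot: [-2.161, 0.131, 2.159]
ft_force: [-3.5, 0.4, 11.9]
grip_width: 0.005
```

Request:
{"op": "step_arm", "data": {"increments": [-3.0,0,0,0,0,0,-5.0,0,0,0,0,0,-5.0,0,0,0,0,0,0,0,5.0,0,0,0,0,0,4.0,0,0,0,0,0,0,0,0,0,0,0,0,0,0,0]}}

```text
time: 10.65
position: [0.4961, -0.1576, 0.219]
tool_rot: [-2.161, 0.131, 2.158]
ft_force: [0.2, -0.4, -0.7]
grip_width: 0.006
```

```bash
python3 - <<'E'
from h import *
import cv2
np.set_printoptions(precision=4,suppress=True)
im=ctrl.get_image("wrist"); im2=ctrl.get_image("side"); ctrl.get_image("top")
o=np.vstack([cv2.resize(im[60:260,:],(560,200)),cv2.resize(im2[170:340,200:400],(480,400),interpolation=cv2.INTER_CUBIC)[:,:480].copy() if False else cv2.resize(im2[150:350,190:390],(560,390),interpolation=cv2.INTER_CUBIC)]);cv2.imwrite("pics/w6.png",o[:,:,::-1])
cv2.imwrite("pics/s6.png",cv2.resize(im2[190:320,240:360],(600,600),interpolation=cv2.INTER_CUBIC)[:,:,::-1])
for c in ("top","side"):
  p=ctrl.camera_params(c)
  for n in ("main_on_half","green_on_half","blue_on_half","yellow_on_half","mini_pot","purple_pot","brown_pot","price_card"):
    for d in ctrl.spot_point(c,n)[:2]: print(c,n,round(d["score"],2),w(p,d["xyz"]))
s=ctrl.get_state(); print(s["position"],s["ft_force"],s["time"])
E
```

```text
top main_on_half 0.61 [ 0.609  -0.0009  0.0888]
top green_on_half 0.36 [ 0.593  -0.1156  0.0879]
top blue_on_half 0.62 [ 0.5869 -0.1655  0.0935]
top yellow_on_half 0.71 [ 0.5996 -0.0549  0.0947]
top purple_pot 0.66 [ 0.8047 -0.1947 -0.0027]
top brown_pot 0.62 [ 0.8051 -0.1898  0.0001]
top brown_pot 0.61 [ 0.8115 -0.0569  0.0021]
top price_card 0.63 [ 0.5896  0.2647 -0.0011]
side main_on_half 0.46 [0.606  0.0002 0.0919]
side blue_on_half 0.57 [ 0.5872 -0.165   0.0911]
side mini_pot 0.87 [ 0.5365 -0.2309  0.0806]
side purple_pot 0.93 [ 0.49   -0.3669  0.0015]
side purple_pot 0.77 [ 0.3351 -0.2745  0.0036]
side brown_pot 0.88 [ 0.8083 -0.0572  0.0048]
side brown_pot 0.78 [ 0.7968 -0.1888  0.0012]
side price_card 0.75 [ 0.5872  0.2671 -0.0015]
side price_card 0.25 [ 0.5847 -0.1647  0.09  ]
[ 0.4956 -0.1573  0.2188] [0.8223 0.3862 0.462 ] 11.6
```

View pics/w6.png

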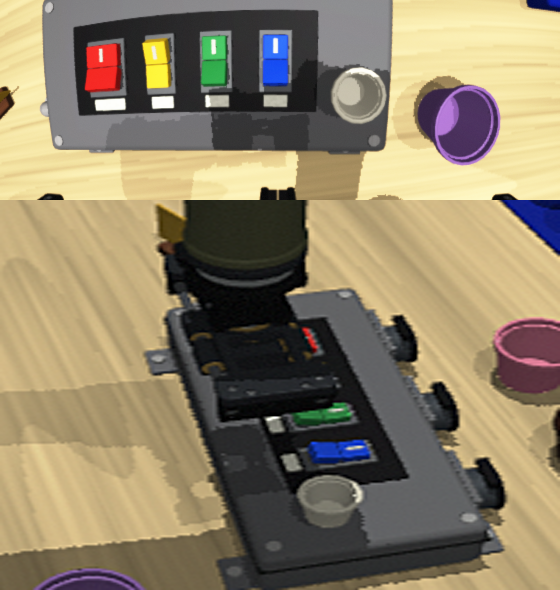

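View pics/s6.png

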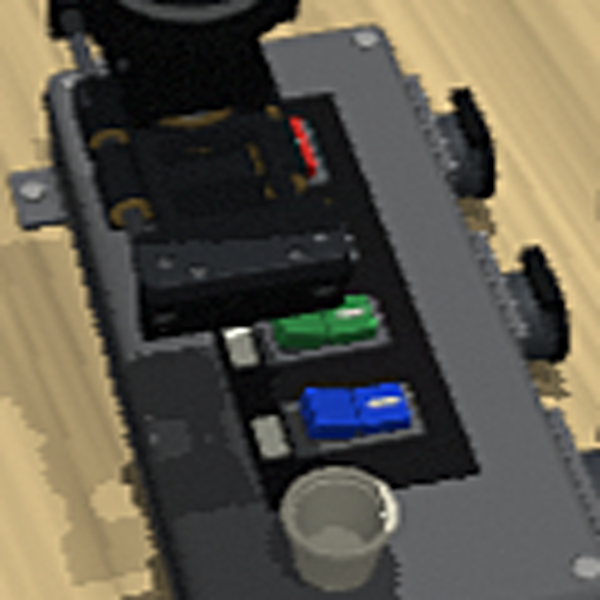

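Green looks different from blue in the side view: its far end seems raised. I check this closely before going on.

```bash
python3 - <<'E'
from h import *
import cv2
im=ctrl.get_image("wrist"); im2=ctrl.get_image("side")
a=cv2.imread('pics/w1.png')[75:180,70:310]; b=im[75:180,70:310][:,:,::-1]
o=np.vstack([cv2.resize(x,(686,300),interpolation=cv2.INTER_CUBIC) for x in (a,b)])
cv2.imwrite("pics/cmp1.png",o)
a=cv2.imread('pics/side0.png')[240:300,270:340]; b=im2[240:300,270:340][:,:,::-1]
o=np.hstack([cv2.resize(x,(400,343),interpolation=cv2.INTER_CUBIC) for x in (a,b)])
cv2.imwrite("pics/cmp2.png",o)
E
```

```text
(no output)
```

View pics/cmp1.png

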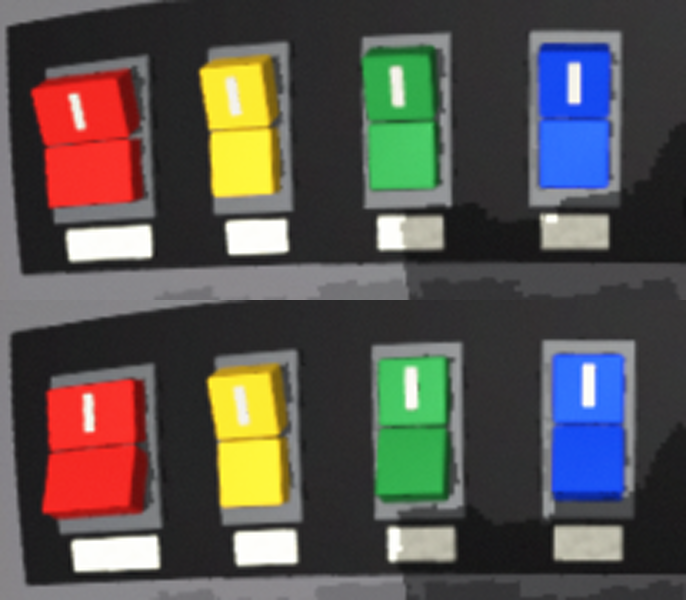

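View pics/cmp2.png

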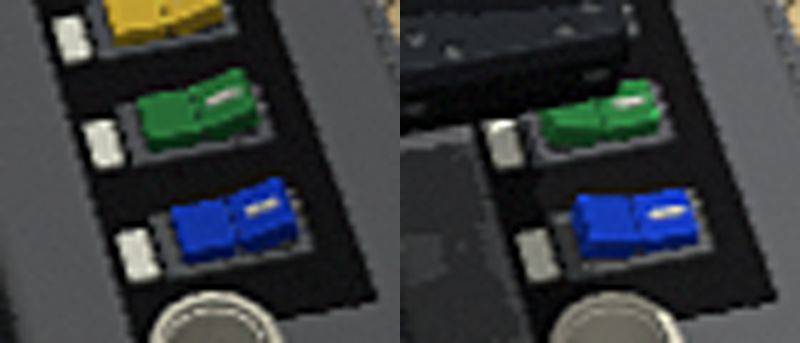

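In the before/after wrist crop, the light and dark halves have swapped on red, green and blue, and yellow is unchanged. The side view of green was misleading because the gripper hid its near half. Handing in.

```bash
python3 - <<'E'
from bench import ctrl
print(ctrl.close_job(), ctrl.get_state()["time"])
E
```

```text
the job is handed in; nothing more can be done
the job is handed in; nothing more can be done
```

I switched on red, then green, then blue with the shut fingertips and left yellow alone. I handed the job in with the arm raised clear, at about 12 s of the 45 s allowed. `close_job()` gives no verdict, so the results below are my own checks.

- **Rockers:** each press stopped at about 91 mm, the "on" height, with 11–19 N at the fingertip. In the before/after wrist crop, the red, green and blue caps have tipped over and yellow is unchanged.
- **Pots and card:** the brown pot, price card, mini pot and far purple pot were all found within about 8 mm of where they started. For the mini pot's height only, the side view read 81 mm against 75 mm before, which I put down to network error.
- **Disagreements:**
  - Green first looked off in the last side view, but the gripper was hiding its near half; the wrist view shows it on.
  - The last top view missed the mini pot and reported a purple pot at the brown pot's place, so I relied on the side view for both the mini and purple pots.
  - One mid-run side reading put the yellow rocker at the green one's place; I ignored it.

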